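# Dispense the white filter balls with the rocker gate

## Task

Of the two ball dispensers, press down the paddle of the one with the white lever and white filter balls, and keep it down so that its gate stays lifted until all three white balls have rolled into that dispenser's catch tray; then let the paddle come back up so the gate shuts. Do not touch or lift any ball by hand, leave the orange dispenser shut with its balls waiting, and do not disturb the glassware on the turntable, the ornament or the food jar.

Things in the scene. Friction and masses are not known exactly. Their poses are not given: they have to be found in the camera images.
- white_dispenser: Fixed dispenser, white lever and balls; left or right, else like the other. 240 (x) by 210 mm (y), 92 high. Origin on the shelf below the gate, z up. Open channel, 28 mm wide inside, 18 mm walls, slopes (0.2 rad) along x from closed end (x 90 mm) down to x -50 mm. Gate 16 mm wide across it at x 0, y 0. Floor there 34 mm high, gate edge 6 mm above it. Lever pivot (along x) at y -65 mm, 85 mm high.
- white_lever (a joint): Angle of the white rocking lever, rad: 0 = gate shut, paddle level; grows as the paddle is pressed down; 0.55 = end stop (paddle about 42 mm lower, gate some 35 mm up). Balls can pass from about 0.3, roll freely above 0.45. A spring shuts it when let go: about 1.5 N on the paddle to start, 5 N at the stop.
- white_paddle (a point): Centre of the upper face of the white lever's press paddle, a flat plate 44 mm (dispenser x) by 40 mm (dispenser y), 6 mm thick, at dispenser x 0, y -145 mm, 91 mm above the shelf when the gate is shut, free space below it. Moves and tilts with the lever.
- white_tray (a point): Centre of the white dispenser's open-topped catch tray floor, 4 mm above the shelf, at x -94 mm, y 0 of the dispenser, below the channel's lower end. Inside 80 mm (dispenser x) by 76 mm (y); clear walls 36 mm high, the one under the channel 18 mm.
- white_ball1: Origin at its centre. The white ceramic ball 1 of 3 (1 next to the gate), a loose ball of 24 mm diameter, about 18 g, waiting in the channel of the white dispenser behind the gate. It rolls by itself into the catch tray within about a second once the gate is up.
- white_ball2: Origin at its centre. The white ceramic ball 2 of 3 (1 next to the gate), a loose ball of 24 mm diameter, about 18 g, waiting in the channel of the white dispenser behind the gate. It rolls by itself into the catch tray within about a second once the gate is up.
- white_ball3: Origin at its centre. The white ceramic ball 3 of 3 (1 next to the gate), a loose ball of 24 mm diameter, about 18 g, waiting in the channel of the white dispenser behind the gate. It rolls by itself into the catch tray within about a second once the gate is up.
- orange_dispenser: Fixed dispenser, orange lever and balls; left or right, else like the other. 240 (x) by 210 mm (y), 92 high. Origin on the shelf below the gate, z up. Open channel, 28 mm wide inside, 18 mm walls, slopes (0.2 rad) along x from closed end (x 90 mm) down to x -50 mm. Gate 16 mm wide across it at x 0, y 0. Floor there 34 mm high, gate edge 6 mm above it. Lever pivot (along x) at y -65 mm, 85 mm high.
- orange_lever (a joint): Angle of the orange rocking lever, rad: 0 = gate shut, paddle level; grows as the paddle is pressed down; 0.55 = end stop (paddle about 42 mm lower, gate some 35 mm up). Balls can pass from about 0.3, roll freely above 0.45. A spring shuts it when let go: about 1.5 N on the paddle to start, 5 N at the stop.
- orange_paddle (a point): Centre of the upper face of the orange lever's press paddle, a flat plate 44 mm (dispenser x) by 40 mm (dispenser y), 6 mm thick, at dispenser x 0, y -145 mm, 91 mm above the shelf when the gate is shut, free space below it. Moves and tilts with the lever.
- orange_tray (a point): Centre of the orange dispenser's open-topped catch tray floor, 4 mm above the shelf, at x -94 mm, y 0 of the dispenser, below the channel's lower end. Inside 80 mm (dispenser x) by 76 mm (y); clear walls 36 mm high, the one under the channel 18 mm.
- orange_ball1: Origin at its centre. The orange ceramic ball 1 of 3 (1 next to the gate), a loose ball of 24 mm diameter, about 18 g, waiting in the channel of the orange dispenser behind the gate. It rolls by itself into the catch tray within about a second once the gate is up.
- orange_ball2: Origin at its centre. The orange ceramic ball 2 of 3 (1 next to the gate), a loose ball of 24 mm diameter, about 18 g, waiting in the channel of the orange dispenser behind the gate. It rolls by itself into the catch tray within about a second once the gate is up.
- orange_ball3: Origin at its centre. The orange ceramic ball 3 of 3 (1 next to the gate), a loose ball of 24 mm diameter, about 18 g, waiting in the channel of the orange dispenser behind the gate. It rolls by itself into the catch tray within about a second once the gate is up.
- turntable: White plastic turntable, 170 mm across, top 20 mm high, behind the dispensers; its plate turns easily. Bystander. Origin: on the shelf under its centre.
- diffuser: Glass CO2 diffuser, 38 mm across, 66 mm high. Stands loose on the turntable. Bystander. Origin: centre of its underside.
- counter_base: White ceramic bubble counter base, 50 mm across, 40 mm high. Stands loose on the turntable. Bystander. Origin: centre of its underside.
- pipette_holder: Stainless pipette holder, foot 48 mm across, with pipette 116 mm high. Stands loose on the turntable. Bystander. Origin: centre of its underside.
- drop_checker: Clear greenish acrylic drop checker, 36 mm across, 60 mm high. Stands loose on the turntable. Bystander. Origin: centre of its underside.
- ornament: Blue plastic castle ornament, 60 by 70 mm, 90 mm high, loose at the left of the shelf. Bystander. Origin: centre of its underside.
- food_jar: Fish food jar with green cap, 52 mm across, 80 mm high, loose at the right of the shelf. Bystander. Origin: centre of its underside.

How it is judged (in metres and radians):
On the way, in this order (a step that is already met when the one before it is completed fails the run):
1. the white paddle is pressed and its gate starts to lift (white lever above 0.2 rad) (value of joint white_lever above 0.2 rad).
2. all three white balls lie in the white dispenser's catch tray (x of white_ball1 in the frame of white_dispenser between -0.136 and -0.055 m and y of white_ball1 in the frame of white_dispenser between -0.04 and 0.04 m and z of each of white_ball1, white_ball2, white_ball3 in the frame of white_dispenser below 0.045 m and x of white_ball2 in the frame of white_dispenser between -0.136 and -0.055 m and y of white_ball2 in the frame of white_dispenser between -0.04 and 0.04 m and x of white_ball3 in the frame of white_dispenser between -0.136 and -0.055 m and y of white_ball3 in the frame of white_dispenser between -0.04 and 0.04 m), for 0.1 s.
At the end, for the whole second after the job is handed in: All three white balls are inside the walls of the white dispenser's catch tray, the white lever is back (below 0.06 rad, gate shut), the orange lever is shut (below 0.06 rad) and the three orange balls are still in their channel behind the gate (all of step 2 and x of orange_ball1 in the frame of orange_dispenser between 0 and 0.095 m and y of orange_ball1 in the frame of orange_dispenser between -0.016 and 0.016 m and x of orange_ball2 in the frame of orange_dispenser between 0 and 0.095 m and y of orange_ball2 in the frame of orange_dispenser between -0.016 and 0.016 m and x of orange_ball3 in the frame of orange_dispenser between 0 and 0.095 m and y of orange_ball3 in the frame of orange_dispenser between -0.016 and 0.016 m and value of joint each of white_lever, orange_lever below 0.06 rad); the robot touches nothing.
It fails at once if a ball is touched by the robot (over 0.3 N) (contact force between any of the fingers, the arm and white_ball1 above 0.3 N or contact force between any of the fingers, the arm and white_ball2 above 0.3 N or contact force between any of the fingers, the arm and white_ball3 above 0.3 N or contact force between any of the fingers, the arm and orange_ball1 above 0.3 N or contact force between any of the fingers, the arm and orange_ball2 above 0.3 N or contact force between any of the fingers, the arm and orange_ball3 above 0.3 N).
It fails at once if a ball is lifted or carried (its centre more than 100 mm above the shelf) (height (world z) of any of white_ball1, white_ball2, white_ball3, orange_ball1, orange_ball2, orange_ball3 above 0.1 m).
It fails at once if the orange gate is lifted (orange lever above 0.12 rad) (value of joint orange_lever above 0.12 rad).
It fails at once if a bystander is moved by more than 25 mm or tipped by more than 0.4 rad (distance of any of diffuser, counter_base, pipette_holder, drop_checker, ornament, food_jar from where it was at the start of the episode above 0.025 m or angle between any of diffuser, counter_base, pipette_holder, drop_checker, ornament, food_jar's own z axis and vertical above 0.4 rad).
It also fails if it takes over 32 s, if anything falls off the work surface, if the arm or the gripper's body presses on something with over 40 N, if the wrist force passes 120 N, or if a joint passes its speed limit or range.

## Robot

A 6-joint arm with a two-finger parallel gripper is mounted at the origin on the work surface. World frame = base frame: x ahead of the robot, y to its left, z up, the work surface at z = 0. Lengths are in mm, angles in degrees, forces in N, time in s.
With the tool pointing down it reaches from about 350 to 1000 mm from the base axis. Payload 7.1 kg.
Tool frame: the origin (TCP) lies midway between the tips of the shut fingers; the grasp point (between the pads) lies bot.tcp_to_grasp behind it (bot.tcp_to_grasp is the distance from the TCP to the grasp point, in mm); z points along the fingers, y is the line along which they close (so a half turn about z gives the same grasp; the last joint's range is limited). The gripper opens to 85 mm and grips with 20 to 120 N. Pads are 22 mm wide; open, the fingers measure 114 mm over their backs; the gripper's body (76 mm by 85 mm) begins 54 mm behind the grasp point. The pads swing forward as they close: fully open they stand 13 mm farther back than shut.
Start: joints at [-68.526, 24.242, 93.386, -0, 62.372, -1.089], TCP at [239.828, -577.137, 231.319] pointing down, gripper open.
Joint ranges: [-172.04, 172.04], [-51.8, 120.97], [4.93, 147.93], [-75.15, 255.16], [6.16, 154.13], [-145.62, 145.62]. Speed limits (degrees/s): [136.94, 136.94, 172.46, 180, 180, 180].

## Interface

Orientations are given as [roll, pitch, yaw] about the fixed x, y, z axes, in that order (R = Rz(yaw) Ry(pitch) Rx(roll)).
In Python, from rig import bot, workorder, grab_frame gives the robot as it stands (bot), with the cameras as plain functions and the job (workorder).
- The arm moves only by the tool drive_effector, called after "Request:" in YAML: its name, and indented under it one key for each argument. Schema: {"type":"object","properties":{"segments":{"type":"array","items":{"type":"number"},"minItems":7,"maxItems":35},"force":{"type":"number"},"only":{"type":"string"},"quiet":{"type":"boolean"},"lines":{"type":"string"}},"required":["segments"],"additionalProperties":false}. segments is one flat list of numbers that holds 1 to 5 rows one after another, with no inner brackets; each row has 7 numbers: dx, dy, dz in shares of the most that a row can go, 1 being 62.5 mm, then a rotation vector rx, ry, rz in a scale on which 1.0 is 120 degrees, then the opening from 0.0 (shut) to 1.0 (fully open); each row shifts and turns the commanded pose from where the row before left it, along the tool's axes as they then stand; what a row does not reach is not made up. A row lasts 1/8 s, in which the tool goes at most 62.5 mm and 10.7 degrees, less where a joint would pass 70% of its speed; a pose out of reach is approached as far as the arm can. The fingers move at their own pace and stop on an object; force is the grip in N (left out, the last holds). Time passes only in rows, so rows that do not move let the fingers close. The tool returns the time, the measured TCP pose, the force, the opening and the grip force at its end. only (a regular expression) keeps the lines of the reply that match it, lines (a string "A,B") keeps lines A to B, and quiet returns only ok. Shift and turn numbers lie between -1 and 1, and a call with a number outside is refused. Input that does not fit is refused with a message, and nothing moves.
- bot.state(): the state, without advancing time (a new reading comes with each control period).
- grab_frame(name): name is "side" or "top"; returns a dict with "pixels" (400x640x3 uint8, red, green, blue), "fovy" (degrees; the focal length in pixels is half the picture's height over the tangent of half this angle, whatever the lens; pixels are square), "cx", "cy" (the principal point, pixels), "eye" and "orientation" of the camera in the world. Camera axes: x right, y down, z forward; pixel columns grow to the right and rows downward; lengths in mm; the calibration is good to about 2 mm. A picture is of the moment at which its call begins. There is no depth.
- workorder.job_done(): hands the job in; it is judged then, once.
The state is a dict: "time_s": time; "joint_pos": joint angles; "dq": joint speeds; "joint_torque": joint torques, N m; "tool_pos": TCP position; "ee_rot": TCP orientation; "contact_force": force on the tool from outside, world axes, zero at the start; "moment": the same for the moment, N m; "grip_width": opening from 0.0 (shut) to 1.0 (fully open); "gripper_force": force on a finger pad.
Only numpy, scipy, OpenCV 4.12 (cv2) and the standard library are available. Lean on these libraries where they do the work, as an engineer would, in place of code of your own. Each camera call takes 0.05 s, during which the arm holds its last target. There are 200 camera calls.

## Working session

There is one attempt and no reset: what is moved stays moved. The work goes in short steps, Python scripts to look and compute and a tool call to move; the robot and the scene stay as the last step left them, time stands still between calls to the robot, and variables do not carry over. Pictures are saved under pics/ and viewed, at most 10 in all, crops included, and the job is handed in when it is done.

```bash
mkdir -p pics; ls; python3 - <<'E'
from rig import bot, workorder, grab_frame
import cv2
for n in("top","side"):
    f=grab_frame(n); cv2.imwrite(f"pics/{n}0.png",f["pixels"][:,:,::-1])
    print({k:v for k,v in f.items() if k!="pixels"})
s=bot.state();print(s["time_s"],s["tool_pos"],s["ee_rot"],bot.tcp_to_grasp)
E
```

```text
pics
rig.py
{'fovy': 55.819564742481255, 'cx': 316.09277291917675, 'cy': 189.9290016629771, 'eye': array([ 470.06721501,  -32.07019371, 1178.91342037]), 'orientation': array([-175.03267788,    1.10469427,  -89.50714818])}
{'fovy': 57.18507216723061, 'cx': 321.98140107102984, 'cy': 197.4124689643505, 'eye': array([  179.51069464, -1038.06700699,   721.11013551]), 'orientation': array([-1.19541637e+02, -1.16882945e-01, -2.20123752e+01])}
0.1 [ 239.66277339 -576.69146923  230.61596481] [-1.79920860e+02 -2.34668746e-03  2.25635447e+01] 18.700000000000003
```

View pics/top0.png

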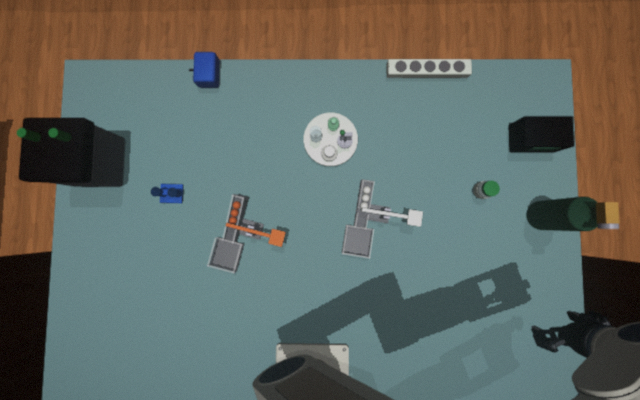

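View pics/side0.png

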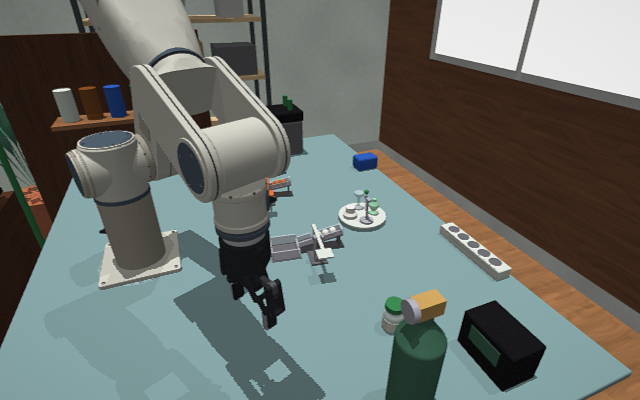

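The top view shows the white dispenser at the right: paddle near (415,218), gate near (366,210), tray near (358,240), food jar near (487,188). The orange paddle is at (277,238). In the side view the white paddle is near (324,253).

```bash
cat > h.py <<'E'
import numpy as np
from scipy.spatial.transform import Rotation as R
def rot(e): return R.from_euler('xyz',e,degrees=True).as_matrix()
def ray(f,u,v):
    fl=200/np.tan(np.radians(f["fovy"]/2))
    return rot(f["orientation"])@np.array([(u-f["cx"])/fl,(v-f["cy"])/fl,1.])
def plane(f,u,v,z):
    d=ray(f,u,v); return f["eye"]+d*(z-f["eye"][2])/d[2]
def two(f,p,g,q):
    a,b=ray(f,*p),ray(g,*q); s=np.linalg.lstsq(np.c_[a,-b],g["eye"]-f["eye"],rcond=None)[0]
    P,Q=f["eye"]+a*s[0],g["eye"]+b*s[1]; return (P+Q)/2,np.linalg.norm(P-Q)
E
python3 - <<'E'
from rig import bot, workorder, grab_frame; from h import *; import cv2
t=grab_frame("top"); s=grab_frame("side")
def blobs(f,x0,y0,x1,y1,th):
    p=f["pixels"][y0:y1,x0:x1]; m=((p.min(2)>th)&(np.ptp(p.astype(int),axis=2)<40)).astype(np.uint8)
    n,l,st,c=cv2.connectedComponentsWithStats(m)
    for i in range(1,n):
        if st[i,4]>8: print(st[i,:4]+[x0,y0,0,0],st[i,4],c[i]+[x0,y0])
blobs(t,340,170,440,265,190); print(); blobs(t,406,205,430,232,190)
print(); blobs(s,300,220,350,265,190)
for n,p,z in[("pad",(415,218),91),("b1",(365,205),49)]: print(n,plane(t,*p,z))
a=cv2.resize(t["pixels"][170:265,340:440],None,fx=6,fy=6,interpolation=2)
b=cv2.resize(s["pixels"][215:275,265:350],None,fx=6,fy=6,interpolation=2)
cv2.imwrite("pics/a.png",a[:,:,::-1]);cv2.imwrite("pics/b.png",b[:,:,::-1])
E
```

```text
[365 188   4   4] 11 [366.63636364 189.54545455]
[364 197   4   3] 9 [365.66666667 197.77777778]
[363 209  44   9] 79 [384.20253165 212.75949367]
[408 211  14  15] 169 [414.5443787  217.69822485]

[408 211  14  15] 169 [414.5443787  217.69822485]

[342 220   8   5] 23 [346.56521739 221.26086957]
[312 224  22  35] 227 [321.69162996 246.        ]
[330 226   5   6] 19 [331.94736842 228.36842105]
[323 229   6   5] 20 [325.2 230.9]
pad [ 485.84048365 -293.86497413   91.        ]
b1 [ 523.93372077 -155.9128705    49.        ]
```

View pics/a.png

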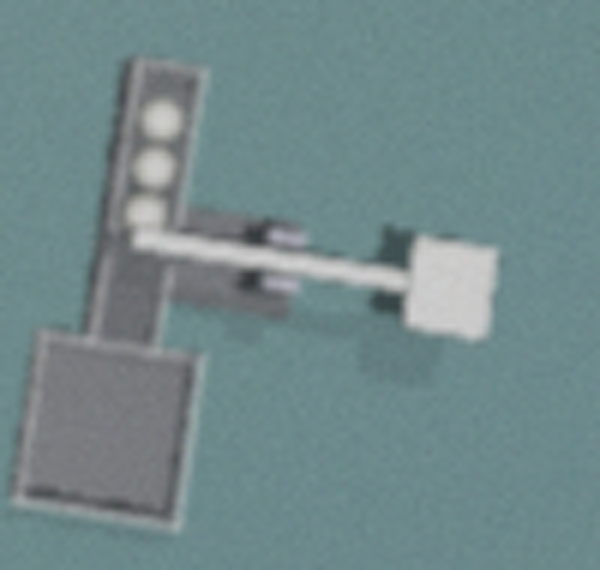

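View pics/b.png

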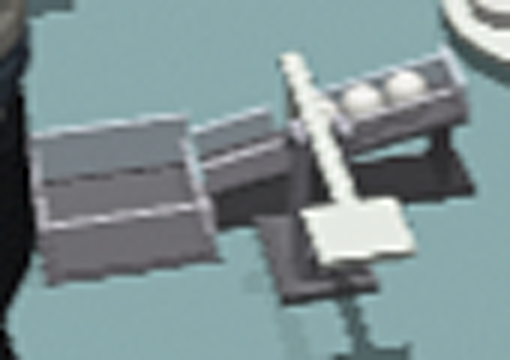

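The crops show the paddle centre at top (415.3,218) and side (324.7,253.7). The lever and channel are tilted about 8.6° in the image, so the dispenser yaw is about -8.6°. I'll turn the tool so the fingers close along dispenser x, and check the paddle position across both views.

Units first: shifts go in shares of 62.5 mm and turns go in shares of 120 degrees. So -10 degrees is -0.0833.

Request:
drive_effector:
  segments: [0, 0, 0, 0, 0, -0.0833, 0, 0, 0, 0, 0, 0, -0.0833, 0, 0, 0, 0, 0, 0, -0.0833, 0, 0, 0, 0, 0, 0, -0.0833, 0, 0, 0, 0, 0, 0, -0.0833, 0]
  force: 20

```text
time_s: 0.82
tool_pos: [239.7, -577.0, 231.1]
ee_rot: [-180.0, -0.0, 72.9]
contact_force: [-0.5, 0.0, 0.1]
grip_width: 0.003
gripper_force: 0.0
```

Request:
drive_effector:
  segments: [0, 0, 0, 0, 0, -0.075, 0, 0, 0, 0, 0, 0, 0, 0]

```text
time_s: 1.08
tool_pos: [239.8, -577.0, 231.1]
ee_rot: [-180.0, -0.0, 81.5]
contact_force: [-0.6, -0.2, -0.7]
grip_width: 0.001
gripper_force: 0.0
```

```bash
python3 - <<'E'
from rig import bot, workorder, grab_frame; from h import *
t=grab_frame("top"); s=grab_frame("side")
P,e=two(t,(415.1,217.9),s,(324.7,253.7)); print(P,e)
q=plane(t,415.1,217.9,91); st=bot.state()
g=plane(t,364,209.5,92); d=q-g; print("yaw",np.degrees(np.arctan2(-d[0]*-1,-d[1])), np.linalg.norm(d))
out=d/np.linalg.norm(d)
print(q,st["tool_pos"],st["ee_rot"],rot(st["ee_rot"]).T@(q+3*out-st["tool_pos"]))
E
```

```text
[ 487.57478744 -295.6187663    86.97899318] 2.9343675225434676
yaw -8.890144064532048 147.62728411018583
[ 486.12811806 -294.1535444    91.        ] [ 239.82421319 -577.07312502  231.19804487] [-1.79993650e+02 -1.05948597e-02  8.13795343e+01] [313.61570515 201.1164162  140.2540732 ]
```

In the tool's units: 39 mm is 0.624, 25 mm is 0.4.

Request:
drive_effector:
  segments: [0.624, 0.4, 0, 0, 0, 0, 0, 0.624, 0.4, 0, 0, 0, 0, 0, 0.624, 0.4, 0, 0, 0, 0, 0, 0.624, 0.4, 0, 0, 0, 0, 0, 0.624, 0.4, 0, 0, 0, 0, 0]
  quiet: true

```text
ok
```

Request:
drive_effector:
  segments: [0.624, 0.4, 0.32, 0, 0, 0, 0, 0.64, 0.4, 0.48, 0, 0, 0, 0, 0.64, 0.416, 0.48, 0, 0, 0, 0, 0, 0, 0.48, 0, 0, 0, 0, 0, 0, 0, 0, 0, 0, 0]

```text
time_s: 2.42
tool_pos: [483.6, -294.6, 119.3]
ee_rot: [-179.7, -0.1, 81.5]
contact_force: [0.3, 0.4, -0.0]
grip_width: -0.002
gripper_force: 0.0
```

```bash
python3 - <<'E'
from rig import bot, workorder, grab_frame; import cv2; from h import *
a=grab_frame("side")["pixels"][190:280,255:365]; b=grab_frame("top")["pixels"][170:260,340:450]
cv2.imwrite("pics/c.png",cv2.resize(np.hstack([a,b]),None,fx=3.6,fy=3.6,interpolation=2)[:,:,::-1])
E
```

```text
(no output)
```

View pics/c.png

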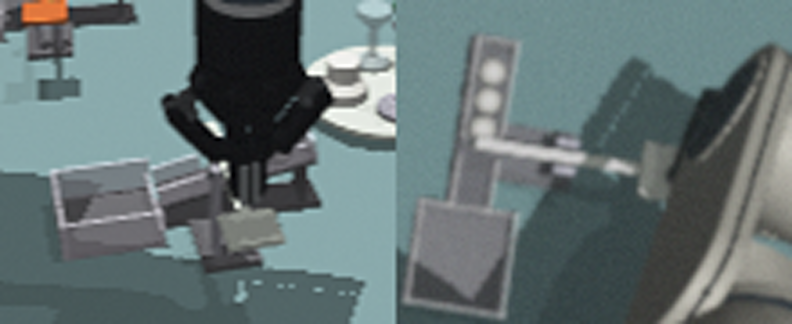

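The left half (side view) shows the shut fingertips just above the paddle, and the right half (top) shows the balls still waiting. Next I press.

In the tool's units: 14 mm is 0.224, 12 mm is 0.192.

Request:
drive_effector:
  segments: [-0.032, 0.032, 0.16, 0, 0, 0, 0, 0, 0, 0.224, 0, 0, 0, 0, 0, 0, 0.192, 0, 0, 0, 0, 0, 0, 0.192, 0, 0, 0, 0, 0, 0, 0.128, 0, 0, 0, 0]

```text
time_s: 3.15
tool_pos: [486.3, -298.0, 64.5]
ee_rot: [-180.0, -0.0, 81.6]
contact_force: [-0.1, 0.9, 3.6]
grip_width: 0.002
gripper_force: 1.6
```

Request:
drive_effector:
  segments: [0, 0, 0.128, 0, 0, 0, 0, 0, 0, 0.048, 0, 0, 0, 0, 0, 0, 0, 0, 0, 0, 0]

```text
time_s: 3.52
tool_pos: [486.4, -298.4, 54.3]
ee_rot: [-180.0, 0.0, 81.6]
contact_force: [-0.2, 0.1, 4.6]
grip_width: 0.002
gripper_force: 1.9
```

In the tool's units: 3 mm is 0.048.

Request:
drive_effector:
  segments: [0, 0, 0.048, 0, 0, 0, 0, 0, 0, 0, 0, 0, 0, 0, 0, 0, 0, 0, 0, 0, 0, 0, 0, 0, 0, 0, 0, 0, 0, 0, 0, 0, 0, 0, 0]

```text
time_s: 4.15
tool_pos: [486.6, -298.4, 51.4]
ee_rot: [180.0, 0.0, 81.6]
contact_force: [0.7, 0.3, 4.2]
grip_width: 0.001
gripper_force: 1.9
```

Request:
drive_effector:
  segments: [0, 0, 0, 0, 0, 0, 0, 0, 0, 0, 0, 0, 0, 0, 0, 0, 0, 0, 0, 0, 0, 0, 0, 0, 0, 0, 0, 0, 0, 0, 0, 0, 0, 0, 0]

```text
time_s: 4.78
tool_pos: [486.5, -298.4, 51.4]
ee_rot: [180.0, 0.0, 81.6]
contact_force: [1.8, -0.6, 3.6]
grip_width: 0.001
gripper_force: 1.9
```

```bash
python3 - <<'E'
from rig import bot, workorder, grab_frame; import cv2; from h import *
a=grab_frame("side")["pixels"][190:280,255:365]; b=grab_frame("top")["pixels"][170:260,340:450]
cv2.imwrite("pics/d.png",cv2.resize(np.hstack([a,b]),None,fx=3.6,fy=3.6,interpolation=2)[:,:,::-1])
E
```

```text
(no output)
```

View pics/d.png

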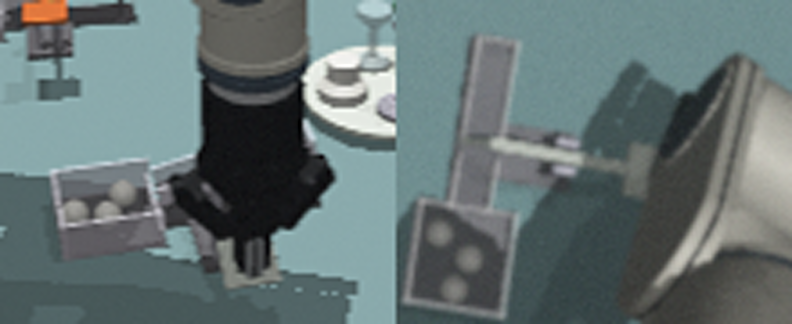

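All three white balls are in the tray: in the top crop they sit at about (440,232), (468,259) and (453,288), and the channel is empty. Now I release the paddle.

In the tool's units: -30 mm is -0.48, -20 mm is -0.32.

Request:
drive_effector:
  segments: [0, 0, -0.128, 0, 0, 0, 0, 0, 0, -0.192, 0, 0, 0, 0, 0, 0, -0.224, 0, 0, 0, 0, 0, 0, -0.32, 0, 0, 0, 0, 0, 0, -0.48, 0, 0, 0, 0]

```text
time_s: 5.5
tool_pos: [485.4, -297.3, 135.8]
ee_rot: [-179.9, -0.1, 81.6]
contact_force: [0.5, 0.2, -0.2]
grip_width: 0.002
gripper_force: 0.0
```

Request:
drive_effector:
  segments: [0, 0, -0.8, 0, 0, 0, 0, -0.64, 0, -0.32, 0, 0, 0, 0, -0.8, 0, 0, 0, 0, 0, 0, -0.8, 0, 0, 0, 0, 0, 0, 0, 0, 0, 0, 0, 0, 0]

```text
time_s: 6.12
tool_pos: [465.0, -439.1, 205.8]
ee_rot: [180.0, 0.0, 81.4]
contact_force: [1.0, 0.4, 0.1]
grip_width: -0.002
gripper_force: 0.0
```

Request:
drive_effector:
  segments: [0, 0, 0, 0, 0, 0, 0, 0, 0, 0, 0, 0, 0, 0, 0, 0, 0, 0, 0, 0, 0, 0, 0, 0, 0, 0, 0, 0]

```text
time_s: 6.62
tool_pos: [466.1, -436.1, 205.4]
ee_rot: [-180.0, -0.0, 81.6]
contact_force: [0.6, -0.0, 0.3]
grip_width: -0.001
gripper_force: 0.0
```

```bash
python3 - <<'E'
from rig import bot, workorder, grab_frame; import cv2; from h import *
a=grab_frame("side")["pixels"][160:280,255:365]; b=grab_frame("top")["pixels"][170:290,200:450]
cv2.imwrite("pics/e.png",cv2.resize(np.hstack([a,b]),None,fx=2.2,fy=2.2,interpolation=2)[:,:,::-1])
E
```

```text
(no output)
```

View pics/e.png

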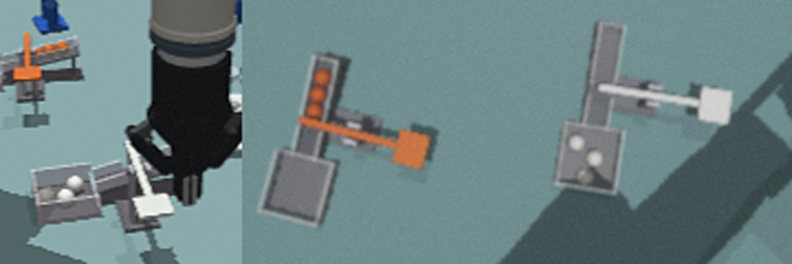

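The white lever is back level (paddle near (715,105) in the crop) and the three white balls are in the tray near (585,160). The orange balls are still behind their shut gate near (320,93).

```bash
python3 -c "
from rig import bot, workorder, grab_frame
print(workorder.job_done())"
```

```text
the job is handed in; nothing more can be done
None
```

I pressed the white paddle until all three white balls had rolled into their tray, then let it up so the gate shut; the last pictures show the orange dispenser still shut with its balls waiting, the arm never went near the glassware, ornament or food jar, and the job is handed in at about 6.7 s (no verdict was returned).

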